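Close the leaf of a drill jig over the blank

ROBOT

A 6-joint arm with a two-finger parallel gripper is mounted at the origin on the work surface. World frame = base frame: x ahead of the robot, y to its left, z up, the work surface at z = 0. Lengths are in mm, angles in rad, forces in N, time in s.
With the tool pointing down it reaches from about 350 to 725 mm from the base axis. Payload 4.3 kg.
Tool frame: the origin (TCP) lies midway between the tips of the shut fingers; the grasp point (between the pads) lies 19 mm behind it; x points along the fingers, z is the direction in which the jaws open and shut, and the axes are right-handed (so a half turn about x gives the same grasp; the last joint's range is limited). The gripper opens to 85 mm and grips with 20 to 120 N. Pads are 22 mm wide; open, the fingers measure 114 mm over their backs; the gripper's body (76 mm by 85 mm) begins 54 mm behind the grasp point. The pads swing forward as they close: fully open they stand 13 mm farther back than shut.
Start: joints at [1.228, 0.377, 0.081, 1.274, 0, 1.46], TCP at [132.659, 559.525, 231.329] pointing down, gripper open.
Joint ranges: [-2.72, 2.72], [-0.84, 1.66], [-1.02, 1.22], [-1.77, 2.12], [-1.37, 1.28], [-3.14, 3.14]. Speed limits (rad/s): [2.57, 2.57, 3.14, 3.14, 3.14, 3.14].

INTERFACE

Orientations are given as a unit quaternion [w, x, y, z].
In Python, from cell import robot, ik, vision, spot_in, silhouettes, telemetry gives the robot as it stands. Calls block until the motion is done:
- robot.move_pose(position, orientation): joint-space move of the TCP to a pose.
- robot.move_l(position, rate=150, rot=None): straight line of the TCP; rot=None keeps the orientation; rate is the mean speed in mm/s.
- robot.set_joints(angles): joint-space move.
- robot.command_gripper(opening): opening from 0.0 (shut) to 1.0 (fully open); the grip force is fixed at half the most; returns when the fingers have stopped.
- robot.wait(seconds).
- ik(position, orientation): joint angles nearest the present ones, or None.
- vision.camera(name): name is "scene" or "top" or "wrist"; returns a dict with "color" (384x512x3 uint8, red, green, blue), "fx", "fy", "cx", "cy" (pixels), "distortion" ([k1, k2, p1, p2, k3] as OpenCV has them; the pictures are not rectified), "cam_to_world" (4x4, takes a point from camera to world coordinates); the wrist camera has in their place "hand_eye" (4x4, takes a point from camera to tool coordinates, whose origin is the TCP and whose axes are the tool frame's). Camera axes: x right, y down, z forward; pixel columns grow to the right and rows downward; lengths in mm; the calibration is good to about 2 mm. A picture is of the moment at which its call begins: read the wrist's pose just before it. There is no depth.
A pose or a line that the arm cannot do raises robot.MotionError and nothing moves.
- robot.hand_in(): hands the job in, once; it reports no verdict.
Trained networks look in a picture, given as the dict that the camera call returned (one of the last four; its "shot" number tells which), for a name from the list of things; names that differ only in an ending like _2 or _b are one class to them, and where a whole thing is asked for, a point or a joint stands for the part that bears it (a point fixed in the world has none). Each returns a list of dicts, best first, with "confidence" (0 to 1); they miss things now and then, are a little off and sometimes report something else, mostly with a low value. They report only what shows in the picture. A call takes as long as a camera call.
- spot_in(label, picture): "pixel" ([column, row] in pixels, amid what is visible of it).
- silhouettes(label, picture): "pixels" (384x512 bool, what is visible of it) and "pixel" ([column, row] in pixels, amid what is visible of it).
Readings, each from a call of its own:
- telemetry.current_t(): time.
- telemetry.current_joints(): joint angles.
- telemetry.current_joint_velocities(): joint speeds.
- telemetry.current_effort(): joint torques, N m.
- telemetry.current_eef_pos(): TCP position.
- telemetry.current_tcp_rot(): TCP orientation.
- telemetry.current_ft_force(): force on the tool from outside, world axes, zero at the start.
- telemetry.current_torque(): the same for the moment, N m.
- telemetry.current_width(): opening from 0.0 (shut) to 1.0 (fully open).
Only numpy, scipy, OpenCV 4.12 (cv2) and the standard library are available. Lean on these libraries where they do the work, as an engineer would, in place of code of your own. Each camera call takes 0.05 s, during which the arm holds its last target. There are 200 camera calls.

TASK

Close the drill jig: with the fingertips only, push its hinged leaf up from underneath its free edge, over its spine, and lay it down gently until it lies fully flat on the two rest pillars over the steel blank. Do not pinch the leaf between the fingers, and leave the blank in its nest and the things standing around the jig where they are.

Things in the scene. Friction and masses are not known exactly. Their poses are not given: they have to be found in the camera images.
- jig: The fixed jig; origin on the work surface below the spine, axes as the spine's. Black base plate 20 mm thick, x -30 to 120, y -100 to 100 mm. Two hinge cheeks at y -84 and 84, 34 mm thick, 18 wide, tops at 85 mm. Two rest pillars 16 mm across at x 88, y -52 and 52, tops at 65 mm. Beyond x -30, under the parked leaf, there is only the work surface.
- spine (a point): Middle of the jig's hinge spine, on the hinge axis, 70 mm above the work surface. Its y axis runs along the spine (roughly towards the robot), its x axis points level from the parked side (roughly the robot's right) to the working side (over the blank), z is up.
- leaf_edge (a point): Middle of the leaf's free edge, at half thickness, 100 mm from the hinge axis. The leaf is a rigid aluminium plate with four brass bushes, 130 mm wide along the spine, 8 mm thick (5 mm at the outermost 2 mm of its rim), 260 g; the hinge axis runs at half its thickness.
- leaf (a joint): Hinge angle of the leaf, rad: 0 = level on the parked side (robot's right), 1.57 = upright, 3.14 = level on the rest pillars over the blank, end of travel. Starts ajar, 0.15 to 0.5. The hinge is stiff (friction 0.26 N m): the leaf stays where it is left and does not fall by itself; moving it takes up to about 6 N at its free edge.
- blank: Loose steel block 62 x 70 x 36 mm (x, y, z) in the nest on the jig's base plate, under where the leaf will lie, top 56 mm above the work surface. Origin at the centre of its underside. Leave it alone.
- plunger: Loose blue plastic plunger standing on its foot beside the jig, 40 mm across, 78 mm high. Origin at the centre of its underside. Leave it alone.
- starknob: Loose black five-lobed clamping knob, 56 mm across, 50 mm high with its stud upward, standing beside the jig. Origin at the centre of its underside. Leave it alone.
- wrench: Loose steel wrench 160 mm long lying flat beside the jig. Origin at the middle of its underside. Leave it alone.

How it is judged (in metres and radians):
On the way:
1. the leaf has been pushed past upright (value of joint leaf above 1.6 rad).
At the end, for the whole second after the job is handed in: The leaf lies at rest on the working side within 3.5 degrees of fully flat (joint above 3.08 rad); the blank is within 10 mm, and the plunger, star knob and wrench within 20 mm, of where they began, the plunger and knob upright (value of joint leaf above 3.08 rad and velocity of joint leaf between -0.05 and 0.05 rad/s and distance of blank from where it was at the start of the episode below 0.01 m and distance of each of plunger, starknob, wrench from where it was at the start of the episode below 0.02 m and angle between each of plunger, starknob's own z axis and vertical below 0.2 rad); the robot touches nothing.
It fails at once if the leaf is pinched: the fingers press on both of its faces at once (over 1 N each) (contact force between the fingers and leaf_c1 above 1 N and contact force between the fingers and leaf_c2 above 1 N).
It fails at once if the leaf is slammed: turning faster than 3 rad/s in the last 30 degrees (value of joint leaf above 2.6 rad and velocity of joint leaf above 3 rad/s).
It fails at once if the fingers press on the leaf with more than 60 N (contact force between the fingers and leaf above 60 N).
It fails at once if anything but the fingers pushes the leaf (over 2 N) (contact force between the arm and leaf above 2 N).
It fails at once if the blank is moved more than 10 mm, or the plunger, star knob or wrench more than 20 mm (distance of blank from where it was at the start of the episode above 0.01 m or distance of any of plunger, starknob, wrench from where it was at the start of the episode above 0.02 m).
It also fails if it takes over 42 s, if anything falls off the work surface, if the arm or the gripper's body presses on something with over 40 N, if the wrist force passes 120 N, or if a joint passes its speed limit or range.

## Working session

There is one attempt and no reset: what is moved stays moved. The work goes in short steps, each a Python script; the robot and the scene stay as the last script left them, time stands still between calls to the robot, and variables do not carry over. Pictures are saved under pics/ and viewed, about 8 in all and at most 12, crops included, and the job is handed in when it is done.

```bash
ls; mkdir -p pics; python3 - <<'E'
from cell import robot, ik, vision, spot_in, silhouettes, telemetry
import cv2,numpy as np
for n in ["scene","top"]:
    p=vision.camera(n)
    print(n,p["fx"],p["fy"],p["cx"],p["cy"],p["distortion"]);print(np.round(p["cam_to_world"],4).tolist())
    im=p["color"][:,:,::-1].copy()
    cv2.imwrite(f"pics/{n}0.png",im)
    for l in ["jig","spine","leaf_edge","leaf","blank","plunger","starknob","wrench"]:
        try: print(l,[(np.round(d["pixel"],1).tolist(),round(d["confidence"],2)) for d in spot_in(l,p)][:3])
        except Exception as e: print(l,e)
    for l in ["leaf","jig"]:
        s=silhouettes(l,p)
        if s: 
            c,_=cv2.findContours(s[0]["pixels"].astype(np.uint8),0,2); c=max(c,key=cv2.contourArea)
            print(l,cv2.approxPolyDP(c,3,True)[:,0].tolist())
print(telemetry.current_tcp_rot(),telemetry.current_t())
E
```

```text
pics
scene 444.19669803090903 444.19669803090903 251.04107798623167 193.39773455121232 [-0.13434032  0.          0.          0.          0.        ]
[[0.1321, 0.6257, -0.7688, 1318.9342], [0.9911, -0.095, 0.093, -4.0641], [-0.0148, -0.7743, -0.6327, 697.4668], [0.0, 0.0, 0.0, 1.0]]
jig [([234.9, 208.4], 0.63)]
spine [([234.2, 209.2], 0.63)]
leaf_edge [([210.7, 200.2], 0.79)]
leaf [([209.9, 200.1], 0.81)]
blank [([249.9, 192.1], 0.55)]
plunger [([320.6, 199.0], 0.79)]
starknob [([270.9, 170.8], 0.75)]
wrench [([270.5, 172.4], 0.41)]
leaf [[178, 188], [205, 221], [247, 208], [216, 177]]
jig [[178, 188], [204, 220], [219, 219], [244, 246], [296, 219], [276, 192], [269, 204], [258, 209], [246, 206], [234, 194], [233, 185], [251, 176], [250, 170], [223, 183], [208, 169], [202, 182]]
top 463.42006893613035 463.42006893613035 258.70779982820466 193.24348574232573 [-0.18373175  0.          0.          0.          0.        ]
[[0.024, -0.9949, 0.0983, 454.9052], [-0.9997, -0.0244, -0.0022, 104.6133], [0.0046, -0.0982, -0.9952, 1148.7774], [0.0, 0.0, 0.0, 1.0]]
jig [([281.4, 197.3], 0.88), ([231.0, 262.2], 0.46), ([302.8, 188.5], 0.43)]
spine [([283.8, 198.6], 0.61)]
leaf_edge [([305.0, 188.6], 0.97)]
leaf [([301.5, 187.2], 0.59)]
blank [([261.3, 211.9], 0.67)]
plunger [([196.1, 195.9], 0.68)]
starknob [([230.7, 263.3], 0.73)]
wrench [([248.7, 142.4], 0.78)]
leaf [[311, 156], [271, 176], [294, 225], [335, 205]]
jig [[311, 157], [284, 170], [276, 160], [267, 161], [224, 186], [257, 257], [309, 234], [306, 220], [334, 206]]
[ 0.55472876 -0.43850945  0.55464943  0.43857665] 1.1
```

```bash
python3 - <<'E'
import cv2
a=cv2.imread("pics/top0.png")[130:290,170:350];b=cv2.imread("pics/scene0.png")[140:270,160:340]
a=cv2.resize(a,None,fx=2.2,fy=2.2,interpolation=2);b=cv2.resize(b,None,fx=2.2,fy=2.2,interpolation=2)
b=cv2.copyMakeBorder(b,0,a.shape[0]-b.shape[0],0,0,0);cv2.imwrite("pics/c0.png",cv2.hconcat([a,b]))
E
```

```text
(no output)
```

View pics/c0.png

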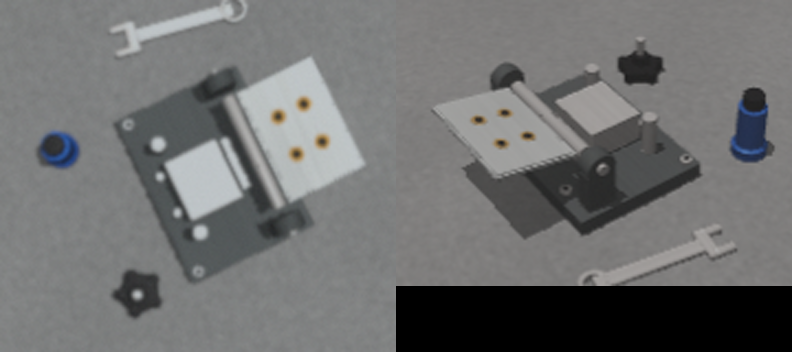

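```bash
cat > fit.py <<'E'
import numpy as np,cv2
from scipy.optimize import least_squares
K=lambda f,cx,cy:np.array([[f,0,cx],[0,f,cy],[0,0,1.]])
C={"scene":(K(444.1967,251.041,193.398),np.array([-.13434032,0,0,0,0]),np.array([[0.1321,0.6257,-0.7688,1318.9342],[0.9911,-0.095,0.093,-4.0641],[-0.0148,-0.7743,-0.6327,697.4668],[0,0,0,1]])),
"top":(K(463.42,258.708,193.243),np.array([-.18373175,0,0,0,0]),np.array([[0.024,-0.9949,0.0983,454.9052],[-0.9997,-0.0244,-0.0022,104.6133],[0.0046,-0.0982,-0.9952,1148.7774],[0,0,0,1]]))}
def proj(n,P):
    k,d,T=C[n]; W=np.linalg.inv(T)
    return cv2.projectPoints(np.atleast_2d(P).astype(float),cv2.Rodrigues(W[:3,:3])[0],W[:3,3],k,d)[0][:,0]
def leafpt(th,r,y,h=0): # h>0: upper (parked) face side
    return np.array([-r*np.cos(th)+h*np.sin(th),y,70+r*np.sin(th)+h*np.cos(th)])
def toworld(q,P):
    c,s=np.cos(q[2]),np.sin(q[2]); P=np.atleast_2d(P)
    return np.c_[q[0]+c*P[:,0]-s*P[:,1],q[1]+s*P[:,0]+c*P[:,1],P[:,2]]
E
python3 - <<'E'
from fit import *
from cell import ik
obs=[("top",(88,-52,65),(241.8,195)),("top",(88,52,65),(260.9,235.5)),("top",(120,-100,20),(223.2,186.4)),("top",(120,100,20),(256.4,258.2)),
("scene",(88,52,65),(249.5,171.8)),("scene",(88,-52,65),(275.5,193.6)),
("top",(-65,),(311,156)),("top",(65,),(335,205.5)),("scene",(65,),(178,188)),("scene",(-65,),(205,221))]
def res(q):
    o=[]
    for n,p,u in obs:
        P=np.array(p,float) if len(p)==3 else leafpt(q[3],100,p[0],0)
        o+=list(proj(n,toworld(q,P))[0]-u)
    return o
q=least_squares(res,[450,50,1.3,.3],loss="soft_l1").x
for g in ([450,50,2.,.3],):
    s=least_squares(res,g,loss="soft_l1"); print(s.cost,np.round(s.x,3)); print(np.round(s.fun.reshape(-1,2),1).tolist())
    q=s.x
np.save("q.npy",q)
from scipy.spatial.transform import Rotation as R
c,s_=np.cos(q[2]),np.sin(q[2]); ex=np.array([c,s_,0]);ey=np.array([-s_,c,0]);ez=np.array([0,0,1.])
print("ex",ex,"ey",ey)
for pit in (0,20,30,45,60,75,90):
  for roll in (0,90,180,270):
    a=np.radians(pit); X=np.cos(a)*ex-np.sin(a)*ez; Z0=ey; Y0=np.cross(Z0,X); b=np.radians(roll)
    Z=np.cos(b)*Z0+np.sin(b)*Y0; M=np.c_[X,np.cross(Z,X),Z]
    Q=R.from_matrix(M).as_quat(scalar_first=True)
    out=[]
    for P in ((-90,0,75),(-60,0,190),(40,0,170),(85,0,90)):
        j=ik(toworld(q,P)[0],Q); out.append(None if j is None else np.round(j,2).tolist())
    print(pit,roll,out)
E
```

```text
4.809513023831814 [5.49464e+02 4.10200e+01 2.03400e+00 1.81000e-01]
[[-0.5, 0.0], [-0.8, -0.3], [-1.4, -1.8], [0.0, 0.7], [-0.1, -1.3], [-0.3, -0.7], [0.3, -0.8], [0.7, 0.2], [-1.7, 0.2], [0.1, -0.1]]
ex [-0.44656479  0.8947513   0.        ] ey [-0.8947513  -0.44656479  0.        ]
0 0 [None, None, None, None]
0 90 [None, None, None, None]
0 180 [None, None, None, None]
0 270 [None, None, None, None]
20 0 [None, None, [-0.36, 1.11, 0.54, 2.12, 0.69, -2.84], [-0.32, 1.13, 0.37, 1.9, 0.73, -2.81]]
20 90 [None, None, [-0.36, 1.11, 0.54, 2.12, 0.69, 1.88], [-0.32, 1.13, 0.37, 1.9, 0.73, 1.9]]
20 180 [None, None, [-0.36, 1.11, 0.54, 2.12, 0.69, 0.3], [-0.32, 1.13, 0.37, 1.9, 0.73, 0.33]]
20 270 [None, None, [-0.36, 1.11, 0.54, 2.12, 0.69, -1.27], [-0.32, 1.13, 0.37, 1.9, 0.73, -1.24]]
30 0 [None, None, [-0.34, 0.97, 0.43, 1.93, 0.64, -2.69], [-0.29, 0.98, 0.24, 1.71, 0.68, -2.65]]
30 90 [None, None, [-0.34, 0.97, 0.43, 1.93, 0.64, 2.02], [-0.29, 0.98, 0.24, 1.71, 0.68, 2.06]]
30 180 [None, None, [-0.34, 0.97, 0.43, 1.93, 0.64, 0.45], [-0.29, 0.98, 0.24, 1.71, 0.68, 0.49]]
30 270 [None, No
[... 1990 characters left out ...]
 1.25, 0.22, -0.58], [-0.03, 0.45, -0.22, 1.03, 0.23, -0.51]]
90 0 [[-0.17, 0.5, -0.15, 0.92, 0.0, -2.21], [-0.13, 0.39, -0.0, 1.18, 0.0, -2.17], [0.03, 0.33, -0.15, 1.09, 0.0, -2.01], [0.1, 0.36, -0.32, 0.89, 0.0, -1.93]]
90 90 [[-0.17, 0.5, -0.15, 0.92, 0.0, 2.5], [-0.13, 0.39, -0.0, 1.18, 0.0, 2.55], [0.03, 0.33, -0.15, 1.09, 0.0, 2.7], [0.1, 0.36, -0.32, 0.89, 0.0, 2.78]]
90 180 [[-0.17, 0.5, -0.15, 0.92, 0.0, 0.93], [-0.13, 0.39, -0.0, 1.18, 0.0, 0.98], [0.03, 0.33, -0.15, 1.09, 0.0, 1.13], [0.1, 0.36, -0.32, 0.89, 0.0, 1.21]]
90 270 [[-0.17, 0.5, -0.15, 0.92, 0.0, -0.64], [-0.13, 0.39, -0.0, 1.18, 0.0, -0.59], [0.03, 0.33, -0.15, 1.09, 0.0, -0.44], [0.1, 0.36, -0.32, 0.89, 0.0, -0.36]]
```

```bash
cat > h.py <<'E'
from fit import *
from cell import robot, ik, vision, spot_in, silhouettes, telemetry as T
from scipy.spatial.transform import Rotation as R
q=np.load("q.npy"); ex=np.array([np.cos(q[2]),np.sin(q[2]),0]); ey=np.array([-ex[1],ex[0],0]); ez=np.array([0,0,1.])
H=11; S=20
def rot(p):
    X=np.cos(p)*ex-np.sin(p)*ez
    return R.from_matrix(np.c_[X,np.cross(-ey,X),-ey]).as_quat(scalar_first=True)
def pitch(th): return np.radians(np.interp(np.degrees(th),[0,60,180],[45,45,85]))
def tcp(th,over=0):
    "jig-frame TCP that touches the leaf's outer face at angle th; over = pressing in (mm)"
    p=pitch(th); n=np.array([np.sin(p),0,np.cos(p)]); X=np.array([np.cos(p),0,-np.sin(p)]); d=np.array([np.sin(th),0,np.cos(th)])
    if th<p: c=leafpt(th,100,0,-4)+S*X
    else: c=leafpt(th,100-S,0,-4)
    s=1 if n@d>=0 else -1
    return c-s*H*n+over*(n if th<p else d), rot(p)
def go(P,Q,rate): robot.move_l(toworld(q,P)[0],rate,Q)
def pic(n,name):
    p=vision.camera(n); cv2.imwrite(f"pics/{name}.png",p["color"][:,:,::-1]); return p
E
python3 - <<'E'
from h import *
for th in np.linspace(.1,3.14,12):
    P,Q=tcp(th); j=ik(toworld(q,P)[0],Q); print(round(th,2),np.round(P),None if j is None else np.round(j,2))
robot.command_gripper(0.0)
p0=T.current_eef_pos(); robot.move_l([p0[0],p0[1],330],250)
P,Q=tcp(q[3],-8); X=np.array([1,0,-1])/2**.5
robot.move_pose(toworld(q,P-80*X+[0,0,150])[0],Q)
go(P-80*X,Q,200); go(P,Q,80)
print(T.current_t(),T.current_ft_force(),T.current_width())
a=pic("scene","s1")["color"];b=pic("top","t1")["color"]
a=cv2.resize(a[100:260,140:320],None,fx=2.2,fy=2.2);b=cv2.resize(b[130:290,240:420],None,fx=2.2,fy=2.2)
cv2.imwrite("pics/c1.png",cv2.hconcat([a,b])[:,:,::-1])
E
```

```text
0.1 [-94.   0.  54.] [-0.42  1.08  0.59  1.75  0.47  0.53]
0.38 [-88.   0.  81.] [-0.42  1.04  0.6   1.78  0.47  0.53]
0.65 [-76.   0. 106.] [-0.4   1.    0.57  1.79  0.47  0.54]
0.93 [-59.   0. 124.] [-0.39  0.96  0.53  1.79  0.48  0.55]
1.21 [-40.   0. 136.] [-0.36  0.87  0.43  1.71  0.47  0.6 ]
1.48 [-20.   0. 143.] [-0.32  0.76  0.29  1.59  0.44  0.68]
1.76 [  2.   0. 144.] [-0.26  0.66  0.17  1.47  0.4   0.76]
2.03 [ 22.   0. 138.] [-0.21  0.58  0.06  1.35  0.35  0.85]
2.31 [ 41.   0. 128.] [-0.15  0.51 -0.05  1.23  0.3   0.93]
2.59 [ 55.   0. 113.] [-0.08  0.46 -0.14  1.11  0.23  1.01]
2.86 [65.  0. 94.] [-0.03  0.43 -0.23  1.    0.16  1.08]
3.14 [91.  0. 75.] [ 0.07  0.4  -0.31  0.89  0.08  1.17]Traceback (most recent call last):
  File "<stdin>", line 7, in <module>
cell.MotionError: the arm cannot take that pose within its joint ranges
```

```bash
sed -i 's/\[45,45,85\]/[45,45,90]/; s/s=1 if n@d>=0 else -1/s=1/' h.py
python3 - <<'E'
from h import *
print(T.current_eef_pos(),T.current_joints())
P,Q=tcp(q[3],-8); X=np.array([1,0,-1])/2**.5; print(P)
for b in (0,30,60,80):
  for dz in (0,50,100,150,200):
    B=P-b*X+[0,0,dz]
    print(b,dz,[(pt,np.round(j,2).tolist()) for pt in (45,60,90) if (j:=ik(toworld(q,B)[0],rot(np.radians(pt)))) is not None])
E
```

```text
[132.84902688 560.06495032 330.65373246] [ 1.22770903e+00  3.81118992e-01  3.41804890e-01  1.52952112e+00
 -9.72911957e-06  1.46048773e+00]
[-98.38228413   0.          56.46892426]
0 0 [(45, [-0.43, 1.08, 0.62, 1.76, 0.46, 0.52]), (60, [-0.37, 0.85, 0.31, 1.43, 0.34, 0.67]), (90, [-0.19, 0.52, -0.16, 0.89, 0.0, 0.92])]
0 50 [(45, [-0.43, 1.05, 0.67, 1.86, 0.46, 0.52]), (60, [-0.37, 0.81, 0.37, 1.53, 0.34, 0.67]), (90, [-0.19, 0.48, -0.09, 1.0, 0.0, 0.92])]
0 100 [(45, [-0.43, 1.03, 0.76, 1.96, 0.46, 0.52]), (60, [-0.37, 0.79, 0.45, 1.64, 0.34, 0.67]), (90, [-0.19, 0.45, -0.01, 1.12, 0.0, 0.92])]
0 150 [(45, [-0.43, 1.02, 0.88, 2.09, 0.46, 0.52]), (60, [-0.37, 0.78, 0.56, 1.76, 0.34, 0.67]), (90, [-0.19, 0.43, 0.09, 1.23, 0.0, 0.92])]
0 200 [(60, [-0.37, 0.78, 0.7, 1.89, 0.34, 0.67]), (90, [-0.19, 0.42, 0.2, 1.36, 0.0, 0.92])]
30 0 [(45, [-0.44, 1.12, 0.75, 1.87, 0.45, 0.51]), (60, [-0.39, 0.87, 0.4, 1.51, 0.34, 0.65]), (90, [-0.21, 0.52, -0.1, 0.95, 0.0, 0.89])]
30 50 [(45, [-0.44, 1.09, 0.82, 1.97, 0.45, 0.51]), (60, [-0.39, 0.84, 0.48, 1.62, 0.34, 0.65]), (90, [-0.21, 0.49, -0.02, 
[... 653 characters left out ...]
.87, 0.72, 1.83, 0.33, 0.63]), (90, [-0.24, 0.48, 0.15, 1.24, 0.0, 0.87])]
60 150 [(60, [-0.41, 0.89, 0.89, 1.98, 0.33, 0.63]), (90, [-0.24, 0.47, 0.26, 1.37, 0.0, 0.87])]
60 200 [(90, [-0.24, 0.47, 0.4, 1.5, 0.0, 0.87])]
80 0 [(45, [-0.47, 1.23, 1.07, 2.09, 0.43, 0.48]), (60, [-0.42, 0.92, 0.59, 1.66, 0.32, 0.62]), (90, [-0.26, 0.53, 0.02, 1.05, 0.0, 0.85])]
80 50 [(60, [-0.42, 0.9, 0.69, 1.78, 0.32, 0.62]), (90, [-0.26, 0.51, 0.1, 1.17, 0.0, 0.85])]
80 100 [(60, [-0.42, 0.91, 0.83, 1.91, 0.32, 0.62]), (90, [-0.26, 0.49, 0.21, 1.29, 0.0, 0.85])]
80 150 [(60, [-0.42, 0.96, 1.06, 2.09, 0.32, 0.62]), (90, [-0.26, 0.49, 0.33, 1.41, 0.0, 0.85])]
80 200 [(90, [-0.26, 0.5, 0.48, 1.55, 0.0, 0.85])]
```

```bash
python3 - <<'E'
from h import *
P,Q=tcp(q[3],-8); X=np.array([1,0,-1])/2**.5; B=P-60*X
robot.move_pose(toworld(q,B+[0,0,200])[0],rot(np.pi/2))
go(B+[0,0,90],rot(np.radians(60)),150); go(B,Q,150); go(P,Q,80)
print(T.current_t(),T.current_ft_force(),T.current_width())
a=pic("scene","s1")["color"];b=pic("top","t1")["color"]
a=cv2.resize(a[100:260,140:320],None,fx=2.2,fy=2.2);b=cv2.resize(b[130:290,240:420],None,fx=2.2,fy=2.2)
cv2.imwrite("pics/c1.png",cv2.hconcat([a,b])[:,:,::-1])
E
```

```text
7.775 [-0.20619043 -0.28946549  0.58447111] 0.003787097654291721
```

View pics/c1.png

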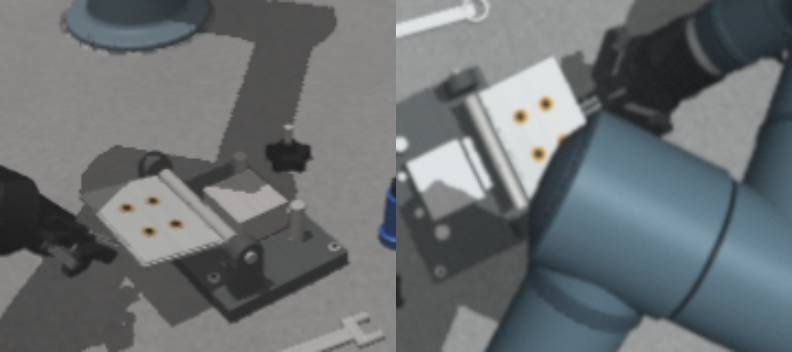

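The picture shows the shut fingertips just below the middle of the free edge (crop about 110,245, left panel), with no contact yet. I'll start lifting and watch the force.

```bash
python3 - <<'E'
from h import *
for th in np.arange(q[3]+.05,1.26,.15):
    P,Q=tcp(th,1); go(P,Q,70); f=T.current_ft_force(); print(round(th,2),np.round([f@ex,f@ey,f[2]],1))
    if np.linalg.norm(f)>25: print("stop"); break
print(T.current_t())
a=pic("scene","s2")["color"]
cv2.imwrite("pics/c2.png",cv2.resize(a[80:260,120:340],None,fx=2.5,fy=2.5)[:,:,::-1])
E
```

```text
0.23 [-2.2  0.6 -1. ]
0.38 [-1.  -0.1 -0.5]
0.53 [ 0.  -0.7  0.7]
0.68 [-0.1 -0.2  0.5]
0.83 [ 0.  -1.1 -0.9]
0.98 [-0.7 -0.4  0.5]
1.13 [-0.8 -0.3  0.6]
10.3083
```

View pics/c2.png

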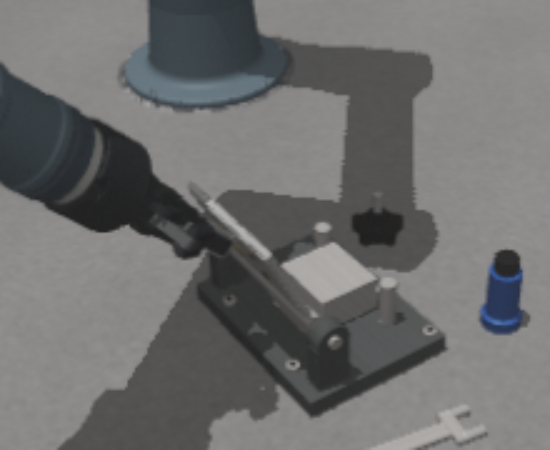

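The leaf is up at roughly 65° and the fingers are on its outer face only. Carrying on over the top.

```bash
python3 - <<'E'
from h import *
for th in np.arange(1.28,2.75,.15):
    P,Q=tcp(th,1); go(P,Q,60); f=T.current_ft_force(); print(round(th,2),np.round([f@ex,f@ey,f[2]],1))
    if np.linalg.norm(f)>25: print("stop"); break
print(T.current_t())
a=pic("scene","s3")["color"]
cv2.imwrite("pics/c3.png",cv2.resize(a[80:260,120:340],None,fx=2.5,fy=2.5)[:,:,::-1])
E
```

```text
1.28 [-1.4 -0.2  0.2]
1.43 [-0.1 -0.   0. ]
1.58 [-0.5 -0.2 -0.1]
1.73 [-0.3 -0.2  0.9]
1.88 [ 0.5 -1.   0.9]
2.03 [ 0.9 -0.4  0.5]
2.18 [-0.1  0.3 -0.9]
2.33 [-0.7  0.1 -0.1]
2.48 [ 0.2 -0.9  0. ]
2.63 [-0.1  0.8  0.7]
13.7917
```

View pics/c3.png

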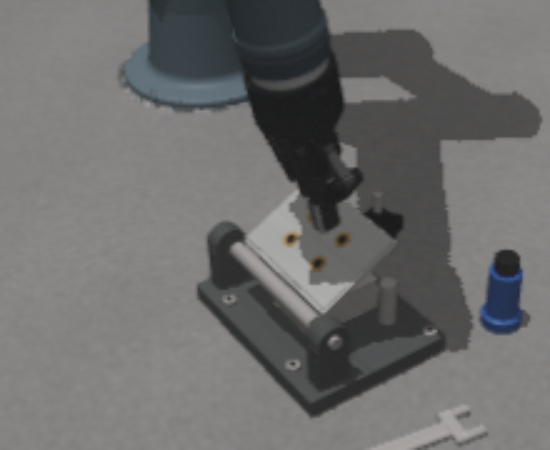

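```bash
python3 - <<'E'
from h import *
for th in list(np.arange(2.7,3.08,.08))+[3.1]:
    P,Q=tcp(th,1); go(P,Q,40); f=T.current_ft_force(); print(round(th,2),np.round([f@ex,f@ey,f[2]],1))
    if np.linalg.norm(f)>20: print("stop"); break
P,Q=tcp(np.pi,1)
for k in range(14):
    go(P+[0,0,3-k],rot(np.pi/2),15); f=T.current_ft_force(); print(3-k,np.round([f@ex,f@ey,f[2]],1))
    if f[2]>12: break
print(T.current_t())
go(P+[0,0,100],rot(np.pi/2),120)
a=pic("scene","s4")["color"];b=pic("top","t4")["color"]
a=cv2.resize(a[130:260,180:340],None,fx=2.4,fy=2.4);b=cv2.resize(b[130:260,190:350],None,fx=2.4,fy=2.4)
cv2.imwrite("pics/c4.png",cv2.hconcat([a,b])[:,:,::-1])
E
```

```text
2.7 [0.5 0.2 0.1]
2.78 [-0.6  0.1 -0.1]
2.86 [ 0.1 -0.8 -0.1]
2.94 [0.1 0.9 0.5]
3.02 [ 0.  -0.9 -0.2]
3.1 [0.  0.7 0.4]
3 [-0.5 -0.1 -0.1]
2 [0.3 0.1 1.4]
1 [ 1.3 -0.1  1.5]
0 [1.9 3.  9. ]
-1 [ 1.8  5.1 15.7]
16.875
```

View pics/c4.png

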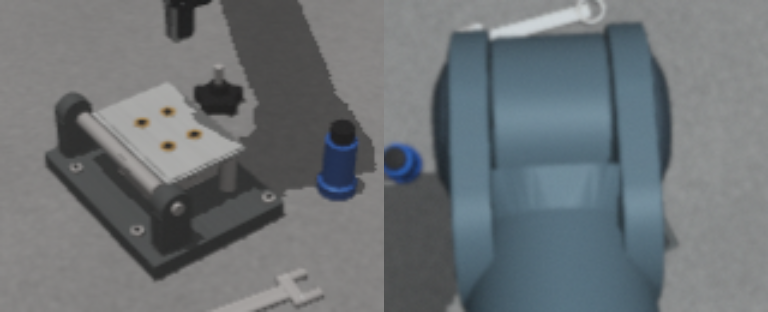

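The force rose to 15.7 N at the expected height. Free hinge friction would give only about 3 N there, so the leaf is on its pillars. I'll do one numeric check of the image, then hand in.

```bash
python3 - <<'E'
from h import *
p=vision.camera("scene"); s=silhouettes("leaf",p)
if s:
    c,_=cv2.findContours(s[0]["pixels"].astype(np.uint8),0,2); c=max(c,key=cv2.contourArea); print(s[0]["confidence"],cv2.approxPolyDP(c,3,True)[:,0].tolist())
for th in (3.0,3.08,3.14): print(th,np.round(proj("scene",toworld(q,[leafpt(th,100,y) for y in(-65,65)])),1).tolist())
for l in ("blank","plunger","starknob","wrench"):
    print(l,[(np.round(d["pixel"],1).tolist(),round(d["confidence"],2)) for d in spot_in(l,p)][:1])
print(T.current_ft_force(),T.current_t())
robot.hand_in()
E
```

```text
0.71 [[250, 165], [213, 180], [242, 209], [280, 192]]
3.0 [[282.9, 187.4], [250.1, 159.9]]
3.08 [[283.0, 190.1], [250.4, 162.5]]
3.14 [[283.0, 192.1], [250.5, 164.5]]
blank []
plunger [([319.6, 198.9], 0.71)]
starknob [([270.0, 171.6], 0.83)]
wrench [([275.4, 257.4], 0.86)]
[-0.86318833 -0.1378086  -0.18926453] 18.2667
the job is handed in; nothing more can be done
```

I closed the jig and handed it in at about 18 s. With the gripper shut, the fingertips pushed the leaf from under its free edge, over upright, and laid it down slowly, touching only its outer face.

**Leaf flat:**
- The force rose to 15.7 N at the expected flat height, which fits the leaf resting on its pillars. Hinge friction alone would give about 3 N.
- The free-edge corners in the scene image are at (280,192) and (250,165). The prediction for fully flat is (283,192) and (250.5,164.5), so one corner is 3 px off sideways.
- The rows match 3.14 rad, but 3.08 rad would differ by only about 2 px, so the force reading is the stronger evidence.

**Clear of everything:** the hand was lifted clear by about 100 mm, and the force readings were back to noise (under 1 N).

**Things around the jig:**
- The plunger and star knob are within about 1 px of where they started, and upright.
- The wrench has no clean before-and-after number: the network's first scene detection of it was a low-confidence one on the knob. In the pictures it shows no visible change, and the arm never went near it.
- The blank is now hidden under the leaf, so its position could not be checked at the end. Nothing touched it.

**Not seen:** the arm blocked the top camera's view of the jig in the last check.

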